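# Push in the furnace start keys in order

### The arm

A 6-joint arm with a two-finger parallel gripper is mounted at the origin on a cart in front of the work surface, level with it; the furniture and walls round the work are solid. World frame = base frame: x ahead of the robot, y to its left, z up, the work surface at z = 0. Lengths are in m, angles in degrees, forces in N, time in s.
With the tool pointing down it reaches from about 0.375 to 0.9 m from the base axis. Payload 3.1 kg.
Tool frame: the origin (TCP) lies between the finger pads; the fingertips stand 11 mm ahead of it and the grasp point (between the pads) lies 8 mm behind it; z points along the fingers, y is the line along which they close (so a half turn about z gives the same grasp; the last joint's range is limited). The gripper opens to 87 mm and grips with 3 to 60 N. Pads are 19 mm wide; open, the fingers measure 117 mm over their backs; the gripper's body (75 mm by 190 mm) begins 51 mm behind the grasp point.
Start: joints at [66.95, 30.224, 82.088, -0, 67.689, -10.227], TCP at [0.139, 0.609, 0.234] pointing down, gripper open.
Joint ranges: [-176.69, 176.69], [-43.24, 126.21], [12.49, 139.97], [-82, 262], [0, 151.66], [-163.58, 163.58]. Speed limits (degrees/s): [159.86, 159.86, 180, 180, 180, 180].

### API

Orientations are given as a 3x3 rotation matrix whose columns are the frame's x, y, z axes.
In Python, from rig import bot, viewer, workorder, nets gives the robot as it stands. The module is installed in compiled form; this text tells all that it offers.
- The arm moves only by the tool move_arm, never from a script. Its argument "increments" is a list of rows, each a list of 7 numbers: the shift along the tool's x, y, z normalised to -1 to 1, where 1 is 0.3 m, then the turn, a rotation vector about the tool's x, y, z normalised to -1 to 1, where 1 is pi rad, then the opening, from 0 (shut) to 1 (fully open). In form: [[tx, ty, tz, wx, wy, wz, grip], ...]. A call has 1 to 10 rows; each row is the pose to reach, as a shift and turn from the pose commanded when the call began, along the tool's axes at that moment, turning the shorter way round; what a row does not reach only later rows make up. A row lasts 1/12 s, in which the tool goes at most 41.7 mm and 7.16 degrees, less where a joint would pass 70% of its speed; a pose out of reach is approached as far as the arm can. A call with a number of a shift or a turn outside -1 to 1 is refused whole. A call with a gripper value outside its range is refused whole. The fingers move at their own pace and stop on an object; the grip force is fixed at half the most. Time passes only in rows, so rows that repeat a pose let the fingers close. It gives the time, the measured TCP pose, the force, the opening and the grip force at its end, in the units of the state.
- bot.read_state(): the state, without advancing time (a new reading comes with each control period).
- viewer.capture(name): name is "scene" or "side" or "wrist"; returns a dict with "image" (480x640x3 uint8, blue, green, red), "K" (3x3 intrinsics, pixels), "eye" and "orientation" of the camera in the world. Camera axes: x right, y up, looking along -z (the intrinsics and any distortion apply to the point x, -y, -z); pixel columns grow to the right and rows downward; lengths in m; the calibration is good to about 2 mm. A picture is of the moment at which its call begins. There is no depth.
- workorder.hand_in(): hands the job in; it is judged then, once.
Trained networks look in the newest picture that a camera, given by its name, has taken for a name from the list of things; names that differ only in an ending like _2 or _b are one class to them, and where a whole thing is asked for, a point or a joint stands for the part that bears it (a point fixed in the world has none). Each returns a list of dicts, best first, with "conf" (0 to 1); they miss things now and then, are a little off and sometimes report something else, mostly with a low value. They report only what shows in the picture. A call takes as long as a camera call.
- nets.find_in(camera, thing): "location" ([column, row] in pixels, amid what is visible of it).
The state is a dict: "time_s": time; "joint_positions": joint angles; "qvel": joint speeds; "tau": joint torques, N m; "position": TCP position; "tcp_rot": TCP orientation; "force": force on the tool from outside, world axes, zero at the start; "moment": the same for the moment, N m; "opening": opening from 0.0 (shut) to 1.0 (fully open); "grasp_force": force on a finger pad.
Only numpy, scipy, OpenCV 4.12 (cv2) and the standard library are available. Lean on these libraries where they do the work, as an engineer would, in place of code of your own. Each camera call takes 0.05 s, during which the arm holds its last target. There are 200 camera calls.

### The job

Start the furnace from its four push-button boxes on the bench: with a fingertip, gently push in the long bar key first, then the square key, then the small round key, each until it is well down; they stay in by themselves. Leave the big mushroom-headed stop button up. Do not pick up, knock or shove the boxes along the bench, and do not disturb the weight, the vial and the jar behind them.

Things in the scene. Friction and masses are not known exactly. Their poses are not given: they have to be found in the camera images.
- station_bar: small grey push-button box, 76 x 76 mm, top face 42 mm above the bench, 0.6 to 0.9 kg, standing loose on rubber feet; it carries one black key: a long narrow bar, 60 mm long (along the box's y) by 20 mm wide, flat-topped. Origin: centre of the underside, on the bench; z up. The four boxes stand in a loose row, about 160 mm apart, in any order, each turned up to 0.3 rad. It can be shoved or lifted, and must not be.
- bar_key_top (a point): centre of the top of the bar key; 58 mm above the bench when the key is up, and it goes down with the key
- bar_key (a joint): how far this key is pushed down, m: 0 up, 0.010 against its stop. It has no return spring: about 3 N pushes it, and it stays where it is left. Pushed in counts from 0.006. The key's top stands 16 mm above the box's face when up, 6 mm when fully down.
- station_square: small grey push-button box, 76 x 76 mm, top face 42 mm above the bench, 0.6 to 0.9 kg, standing loose on rubber feet; it carries one black key: a 34 x 34 mm square with a flat top. Origin: centre of the underside, on the bench; z up. The four boxes stand in a loose row, about 160 mm apart, in any order, each turned up to 0.3 rad. It can be shoved or lifted, and must not be.
- square_key_top (a point): centre of the top of the square key; 58 mm above the bench when the key is up, and it goes down with the key
- square_key (a joint): how far this key is pushed down, m: 0 up, 0.010 against its stop. It has no return spring: about 3 N pushes it, and it stays where it is left. Pushed in counts from 0.006. The key's top stands 16 mm above the box's face when up, 6 mm when fully down.
- station_round: small grey push-button box, 76 x 76 mm, top face 42 mm above the bench, 0.6 to 0.9 kg, standing loose on rubber feet; it carries one black key: a small flat-topped round button, 28 mm across. Origin: centre of the underside, on the bench; z up. The four boxes stand in a loose row, about 160 mm apart, in any order, each turned up to 0.3 rad. It can be shoved or lifted, and must not be.
- round_key_top (a point): centre of the top of the round key; 58 mm above the bench when the key is up, and it goes down with the key
- round_key (a joint): how far this key is pushed down, m: 0 up, 0.010 against its stop. It has no return spring: about 3 N pushes it, and it stays where it is left. Pushed in counts from 0.006. The key's top stands 16 mm above the box's face when up, 6 mm when fully down.
- station_mushroom: small grey push-button box, 76 x 76 mm, top face 42 mm above the bench, 0.6 to 0.9 kg, standing loose on rubber feet; it carries one black key: a large domed mushroom head, 56 mm across, on a steel stem of 20 mm diameter; it is the stop button. Origin: centre of the underside, on the bench; z up. The four boxes stand in a loose row, about 160 mm apart, in any order, each turned up to 0.3 rad. It can be shoved or lifted, and must not be.
- mushroom_key_top (a point): centre of the top of the mushroom key; 73 mm above the bench when the key is up, and it goes down with the key
- mushroom_key (a joint): how far this key is pushed down, m: 0 up, 0.010 against its stop. It has no return spring: about 3 N pushes it, and it stays where it is left. It must stay up.
- weight: brass laboratory weight, 25 mm diameter, 30 mm tall, standing loose behind the row of boxes; origin at the centre of its underside. A bystander.
- vial: glass sample vial with a black cap, 27 mm diameter, 56 mm tall, standing loose behind the row of boxes; origin at the centre of its underside. A bystander.
- jar: white plastic sample jar with a screw lid, 52 mm diameter, 67 mm tall, standing loose behind the row of boxes; origin at the centre of its underside. A bystander.

How it is judged (in metres and radians):
On the way, in this order (a step that is already met when the one before it is completed fails the run):
1. the bar key is pushed in by a finger (value of joint bar_key above 0.006 m and contact force between the fingers and station_bar above 0.2 N).
2. then the square key (value of joint square_key above 0.006 m and contact force between the fingers and station_square above 0.2 N).
3. then the small round key (value of joint round_key above 0.006 m and contact force between the fingers and station_round above 0.2 N).
At the end, for the whole second after the job is handed in: The bar, square and round keys are each pushed down more than 6 mm of their 10 mm; the mushroom button is up (pushed less than 3 mm); every box stands level (within 0.1 rad), at rest, within 25 mm of its first place; weight, vial and jar are within 20 mm of theirs (value of joint each of bar_key, square_key, round_key above 0.006 m and value of joint mushroom_key below 0.003 m and distance of each of station_bar, station_square, station_round, station_mushroom from where it was at the start of the episode below 0.025 m and angle between each of station_bar, station_square, station_round, station_mushroom's own z axis and vertical below 0.1 rad and linear speed of each of station_bar, station_square, station_round, station_mushroom below 0.02 m/s and distance of each of weight, vial, jar from where it was at the start of the episode below 0.02 m); the robot touches nothing.
It fails at once if a key is pushed out of turn: the square key more than 4 mm before the bar key is in, or the round key more than 4 mm before the square key is in ((value of joint square_key above 0.004 m and value of joint bar_key below 0.006 m) or (value of joint round_key above 0.004 m and value of joint square_key below 0.006 m)).
It fails at once if the mushroom stop button is pushed more than 3 mm (value of joint mushroom_key above 0.003 m).
It fails at once if a box is lifted (more than 10 mm), tipped (more than 0.2 rad) or shoved (more than 25 mm) (height (world z) of any of station_bar, station_square, station_round, station_mushroom above 0.01 m or angle between any of station_bar, station_square, station_round, station_mushroom's own z axis and vertical above 0.2 rad or distance of any of station_bar, station_square, station_round, station_mushroom from where it was at the start of the episode above 0.025 m).
It fails at once if the robot bears on a box or key with more than 30 N (contact force between any of the fingers, the arm and station_bar above 30 N or contact force between any of the fingers, the arm and station_square above 30 N or contact force between any of the fingers, the arm and station_round above 30 N or contact force between any of the fingers, the arm and station_mushroom above 30 N).
It fails at once if the weight, vial or jar is lifted, moved (more than 20 mm) or tipped (distance of any of weight, vial, jar from where it was at the start of the episode above 0.02 m or angle between any of weight, vial, jar's own z axis and vertical above 0.3 rad).
It also fails if it takes over 40 s, if anything falls off the work surface, if the arm or the gripper's body presses on something with over 40 N, if the wrist force passes 120 N, or if a joint passes its speed limit or range.

## Working session

There is one attempt and no reset: what is moved stays moved. The work goes in short steps, Python scripts to look and compute and a tool call to move; the robot and the scene stay as the last step left them, time stands still between calls to the robot, and variables do not carry over. Pictures are saved under pics/ and viewed, at most 10 in all, crops included, and the job is handed in when it is done.

Besides the shell and the picture viewer there is one more tool, called after "Request:" as name([rows], argument=value, ...), one row to a line, values as JSON. move_arm: Moves the arm, as the interface text tells. Its arguments: {"type":"object","properties":{"increments":{"type":"array"}},"required":["increments"]}

```bash
mkdir -p pics; cat > h.py <<'E'
import numpy as np, cv2
from rig import bot, viewer, workorder, nets
def ray(c,px,z):
    """world point at height z seen at pixel px"""
    K=c["K"];d=np.linalg.inv(K)@[px[0],px[1],1.];d=np.array(c["orientation"])@[d[0],-d[1],-d[2]]
    e=np.array(c["eye"]);return e+d*(z-e[2])/d[2]
E
python3 - <<'E'
from h import *
for n in ("scene","side"):
    c=viewer.capture(n);cv2.imwrite(f"pics/{n}0.png",c["image"]);print(n,np.round(c["eye"],3),{k:v for k,v in c.items() if k not in("image","eye","K","orientation")})
    for t,z in (("bar_key_top",.058),("square_key_top",.058),("round_key_top",.058),("mushroom_key_top",.073),("weight",.015),("vial",.028),("jar",.033)):
        for r in nets.find_in(n,t)[:2]: print(t,round(r["conf"],2),np.round(r["location"]),np.round(ray(c,r["location"],z),3))
s=bot.read_state();print(s["position"],s["tcp_rot"],s["opening"],s["force"])
E
```

```text
scene [0.125 0.596 0.489] {}
bar_key_top 0.81 [343. 270.] [0.521 0.083 0.058]
bar_key_top 0.64 [388. 244.] [ 0.514 -0.038  0.058]
square_key_top 0.89 [269. 320.] [0.518 0.251 0.058]
round_key_top 0.67 [436. 211.] [ 0.516 -0.215  0.058]
mushroom_key_top 0.86 [388. 231.] [ 0.526 -0.054  0.073]
weight 0.44 [286. 252.] [0.679 0.057 0.015]
vial 0.54 [344. 215.] [ 0.681 -0.119  0.028]
jar 0.72 [358. 198.] [ 0.703 -0.199  0.033]
side [ 0.483 -0.607  0.646] {}
bar_key_top 0.9 [256. 208.] [0.519 0.073 0.058]
square_key_top 0.54 [252. 152.] [0.532 0.237 0.058]
round_key_top 0.56 [279. 359.] [ 0.513 -0.228  0.058]
mushroom_key_top 0.61 [282. 272.] [ 0.538 -0.093  0.073]
weight 0.55 [350. 225.] [0.68  0.046 0.015]
vial 0.83 [378. 288.] [ 0.682 -0.114  0.028]
jar 0.93 [407. 332.] [ 0.698 -0.203  0.033]
[0.13866349 0.60941364 0.23359427] [[-9.75066429e-01  2.21913176e-01  4.16739084e-05]
 [ 2.21913179e-01  9.75066426e-01  7.81525809e-05]
 [-2.32917415e-05  8.54519474e-05 -9.99999996e-01]] 0.9994337836700632 [ 0.61494888 -0.10892215  0.54301548]
```

View pics/scene0.png

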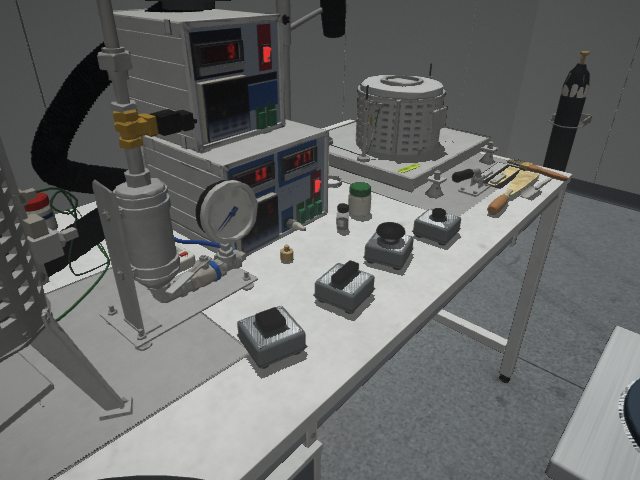

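View pics/side0.png

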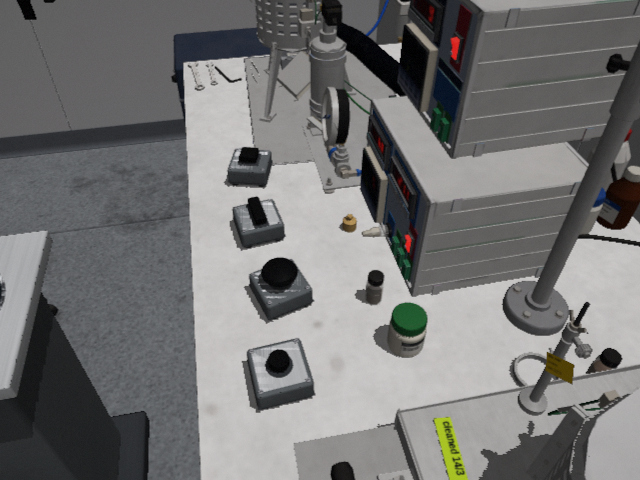

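The row from left to right is square (px 269,320), bar (343,270), mushroom (388,231) and round (436,211), which agrees between both views. I'll shut the gripper and go over the bar box for a wrist look.

Request:
move_arm([
  [-0.78,-0.73,0,0,0,-0.071,0],
  [-0.78,-0.73,0,0,0,-0.071,0],
  [-0.78,-0.73,0,0,0,-0.071,0],
  [-0.78,-0.73,0,0,0,-0.071,0],
  [-0.78,-0.73,0,0,0,-0.071,0],
  [-0.78,-0.73,0,0,0,-0.071,0],
  [-0.78,-0.73,0,0,0,-0.071,0],
  [-0.78,-0.73,0,0,0,-0.071,0],
  [-0.78,-0.73,0,0,0,-0.071,0],
  [-0.78,-0.73,0,0,0,-0.071,0],
])

```text
time_s: 1.63
position: [0.3192, 0.3431, 0.2338]
tcp_rot: [[-1.0, 0.005, 0.0], [0.005, 1.0, 0.001], [-0.0, 0.001, -1.0]]
force: [0.3, 1.0, -0.1]
opening: 0.326
grasp_force: 0.0
```

Request:
move_arm([
  [-0.57,-0.88,0,0,0,0,0],
  [-0.57,-0.88,0,0,0,0,0],
  [-0.57,-0.88,0,0,0,0,0],
  [-0.57,-0.88,0,0,0,0,0],
  [-0.57,-0.88,0,0,0,0,0],
  [-0.57,-0.88,0,0,0,0,0],
  [-0.57,-0.88,0,0,0,0,0],
  [-0.57,-0.88,0,0,0,0,0],
  [-0.57,-0.88,0,0,0,0,0],
  [-0.57,-0.88,0,0,0,0,0],
])

```text
time_s: 2.47
position: [0.4896, 0.0802, 0.2334]
tcp_rot: [[-1.0, 0.002, -0.0], [0.002, 1.0, 0.001], [0.0, 0.001, -1.0]]
force: [0.1, 0.2, -0.4]
opening: 0.002
grasp_force: 0.0
```

```bash
cat > look.py <<'E'
import sys
from h import *
c=viewer.capture("wrist");cv2.imwrite(f"pics/{sys.argv[1]}.png",c["image"]);print("eye",np.round(c["eye"],3))
for t,z in (("bar_key_top",.058),("square_key_top",.058),("round_key_top",.058),("mushroom_key_top",.073)):
    for r in nets.find_in("wrist",t)[:2]: print(t,round(r["conf"],2),np.round(r["location"]),np.round(ray(c,r["location"],z),4))
s=bot.read_state();print(np.round(s["position"],4),s["opening"],np.round(s["force"],2))
E
python3 look.py w1
```

```text
eye [0.409 0.08  0.384]
bar_key_top 0.93 [324. 250.] [0.5172 0.0798 0.058 ]
square_key_top 0.57 [494. 256.] [0.5234 0.2397 0.058 ]
round_key_top 0.74 [ 12. 245.] [ 0.5116 -0.212   0.058 ]
mushroom_key_top 0.97 [157. 266.] [ 0.5276 -0.0722  0.073 ]
[0.488  0.0814 0.2335] 0.0015103003221716292 [ 0.06 -0.82  0.32]
```

View pics/w1.png

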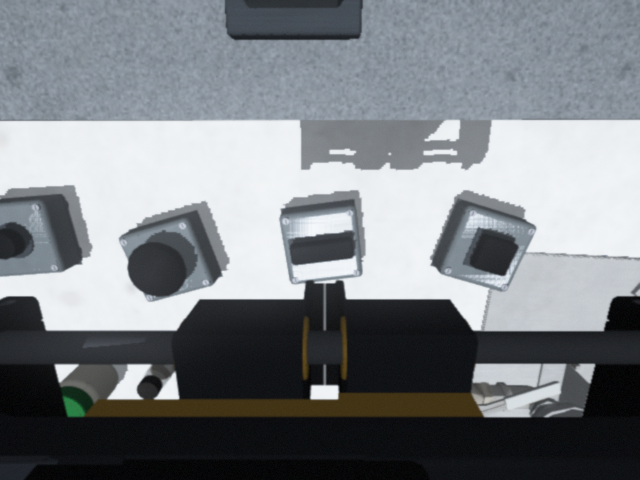

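The wrist view shows the round key (12,245), mushroom (157,266), bar (324,250) and square (494,256). The positions agree with the other views to within about 1 cm. Next I go to a hover over the bar.

Request:
move_arm([
  [-0.097,0,0.1,0,0,0,0],
  [-0.097,0,0.2,0,0,0,0],
  [-0.097,0,0.3,0,0,0,0],
  [-0.097,0,0.4,0,0,0,0],
  [-0.097,0,0.46,0,0,0,0],
  [-0.097,0,0.5,0,0,0,0],
  [-0.097,0,0.51,0,0,0,0],
  [-0.097,0,0.51,0,0,0,0],
])

```text
time_s: 3.38
position: [0.5172, 0.0807, 0.0799]
tcp_rot: [[-1.0, -0.001, -0.002], [-0.001, 1.0, 0.0], [0.002, 0.0, -1.0]]
force: [-0.4, -0.2, 0.9]
opening: 0.005
grasp_force: 0.0
```

```bash
python3 look.py w2
```

```text
eye [0.437 0.08  0.23 ]
square_key_top 0.87 [606. 292.] [0.5165 0.225  0.058 ]
round_key_top 0.33 [326. 283.] [0.5116 0.0812 0.058 ]
mushroom_key_top 0.6 [ 46. 299.] [ 0.5131 -0.0508  0.073 ]
[0.5189 0.08   0.0817] 0.007814137822403866 [ 0.62 -0.16 -0.5 ]
```

View pics/w2.png

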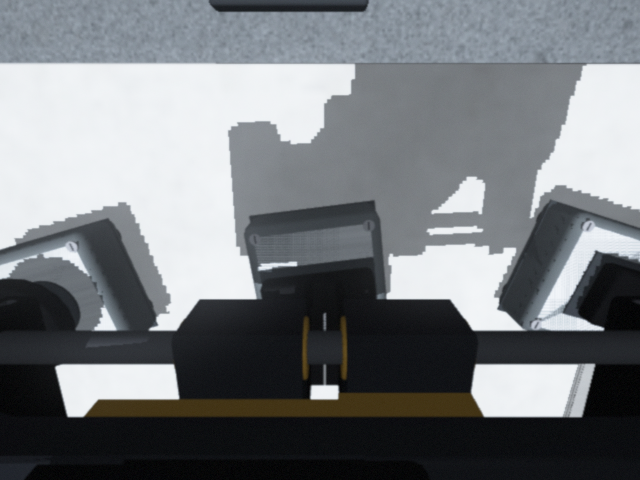

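The fingertips sit over the bar key's middle (key's near edge at row ~270, finger columns 303–345), so I push slowly.

Request:
move_arm([
  [0,0,0.015,0,0,0,0],
  [0,0,0.025,0,0,0,0],
  [0,0,0.032,0,0,0,0],
  [0,0,0.038,0,0,0,0],
  [0,0,0.044,0,0,0,0],
  [0,0,0.05,0,0,0,0],
  [0,0,0.055,0,0,0,0],
  [0,0,0.06,0,0,0,0],
  [0,0,0.065,0,0,0,0],
  [0,0,0.065,0,0,0,0],
])

```text
time_s: 4.47
position: [0.5181, 0.0797, 0.0607]
tcp_rot: [[-1.0, 0.001, -0.0], [0.001, 1.0, 0.0], [0.0, 0.0, -1.0]]
force: [0.7, -0.8, 1.1]
opening: 0.003
grasp_force: 0.0
```

Request:
move_arm([
  [0,0,0.003,0,0,0,0],
  [0,0,0.004,0,0,0,0],
  [0,0,0.004,0,0,0,0],
])

```text
time_s: 4.72
position: [0.5181, 0.0798, 0.0598]
tcp_rot: [[-1.0, 0.001, -0.0], [0.001, 1.0, -0.0], [0.0, -0.0, -1.0]]
force: [-0.9, 0.5, 1.0]
opening: 0.005
grasp_force: 0.6
```

```bash
python3 - <<'E'
from h import *
for i in range(3):
    c=viewer.capture("side");s=bot.read_state();print(np.round(s["position"],4),np.round(s["force"],2))
i=c["image"][120:320,180:380];cv2.imwrite("pics/s1.png",cv2.resize(i,(600,600),interpolation=2))
E
```

```text
[0.5181 0.0798 0.0598] [-0.58 -0.14  0.65]
[0.5181 0.0798 0.0598] [ 0.02 -0.43  0.75]
[0.5181 0.0798 0.0598] [-0.12 -0.61  0.12]
```

View pics/s1.png

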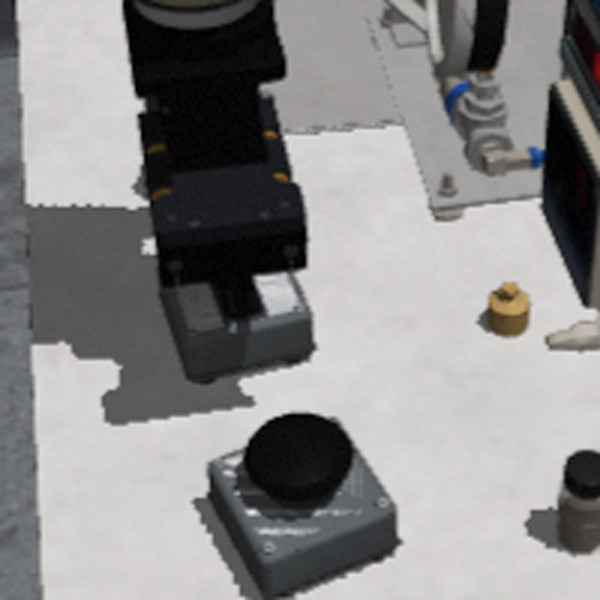

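The tip is on the bar key at 48.8 mm height, nominally 9 mm down. I feel for its reaction while moving slightly.

Request:
move_arm([
  [0,0,0.003,0,0,0,0],
])

```text
time_s: 4.95
position: [0.5182, 0.0798, 0.0593]
tcp_rot: [[-1.0, 0.001, 0.0], [0.001, 1.0, -0.0], [-0.0, -0.0, -1.0]]
force: [-4.2, -0.6, 14.6]
opening: 0.006
grasp_force: 7.6
```

Request:
move_arm([
  [0,0,0.002,0,0,0,0],
])

```text
time_s: 5.03
position: [0.5182, 0.0798, 0.0593]
tcp_rot: [[-1.0, 0.001, 0.0], [0.001, 1.0, -0.0], [-0.0, -0.0, -1.0]]
force: [-2.8, -0.3, 15.9]
opening: 0.006
grasp_force: 7.7
```

Bar key is against its stop (15.9 N, tip 48.3 mm). Now I lift and go over to the square.

Request:
move_arm([
  [0,0,-0.05,0,0,0,0],
  [0,0,-0.15,0,0,0,0],
  [0,0,-0.28,0,0,0,0],
  [0.03,0.1,-0.4,0,0,0,0],
  [0.06,0.2,-0.42,0,0,0,0],
  [0.09,0.32,-0.42,0,0,0,0],
  [0.09,0.43,-0.42,0,0,0,0],
  [0.09,0.52,-0.42,0,0,0,0],
  [0.09,0.52,-0.42,0,0,0,0],
  [0.09,0.52,-0.42,0,0,0,0],
])

```text
time_s: 5.87
position: [0.4909, 0.2371, 0.1842]
tcp_rot: [[-1.0, -0.003, 0.0], [-0.003, 1.0, -0.0], [-0.0, -0.0, -1.0]]
force: [0.2, -1.0, 0.4]
opening: 0.006
grasp_force: 0.0
```

```bash
python3 look.py w3
```

```text
eye [0.41  0.237 0.334]
bar_key_top 0.64 [138. 265.] [0.5155 0.0863 0.058 ]
square_key_top 0.83 [333. 268.] [0.5176 0.244  0.058 ]
[0.4913 0.2346 0.1841] 0.007980594072641976 [ 0.02  0.89 -0.2 ]
```

View pics/w3.png

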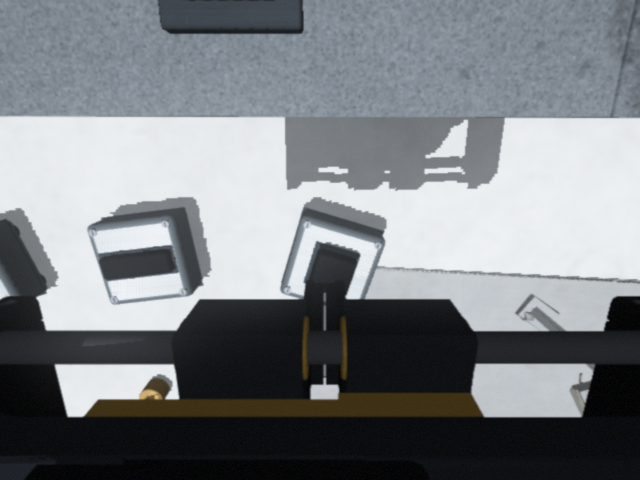

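The bar is clearly lower now (138,265), and the square key is at (333,268), partly hidden by the finger. Its centre from the box screws is about (0.521, 0.244).

Request:
move_arm([
  [-0.03,0.027,0.1,0,0,0,0],
  [-0.07,0.027,0.2,0,0,0,0],
  [-0.1,0.027,0.28,0,0,0,0],
  [-0.1,0.027,0.33,0,0,0,0],
  [-0.1,0.027,0.35,0,0,0,0],
  [-0.1,0.027,0.35,0,0,0,0],
  [-0.1,0.027,0.35,0,0,0,0],
])

```text
time_s: 6.7
position: [0.5213, 0.2433, 0.0796]
tcp_rot: [[-1.0, 0.002, -0.0], [0.002, 1.0, -0.0], [0.0, -0.0, -1.0]]
force: [-0.0, -0.1, -0.3]
opening: 0.001
grasp_force: 0.0
```

Request:
move_arm([
  [0,0,0.015,0,0,0,0],
  [0,0,0.025,0,0,0,0],
  [0,0,0.032,0,0,0,0],
  [0,0,0.038,0,0,0,0],
  [0,0,0.044,0,0,0,0],
  [0,0,0.05,0,0,0,0],
  [0,0,0.055,0,0,0,0],
  [0,0,0.06,0,0,0,0],
  [0,0,0.064,0,0,0,0],
  [0,0,0.064,0,0,0,0],
])

```text
time_s: 7.53
position: [0.5214, 0.244, 0.0599]
tcp_rot: [[-1.0, 0.001, 0.0], [0.001, 1.0, 0.0], [-0.0, 0.0, -1.0]]
force: [-0.0, 0.7, 1.2]
opening: 0.002
grasp_force: 0.4
```

Request:
move_arm([
  [0,0,0.002,0,0,0,0],
])

```text
time_s: 7.62
position: [0.5215, 0.244, 0.0595]
tcp_rot: [[-1.0, 0.001, 0.0], [0.001, 1.0, 0.0], [-0.0, 0.0, -1.0]]
force: [-0.3, -0.7, 2.5]
opening: 0.008
grasp_force: 1.4
```

Square is in (2.5 N reaction, tip 48.5 mm). I lift and travel to the round one, high over the mushroom.

Request:
move_arm([
  [0,0,-0.05,0,0,0,0],
  [0,0,-0.15,0,0,0,0],
  [0,0,-0.28,0,0,0,0],
  [0.04,-0.1,-0.4,0,0,0,0],
  [0.08,-0.23,-0.42,0,0,0,0],
  [0.12,-0.36,-0.42,0,0,0,0],
  [0.12,-0.49,-0.42,0,0,0,0],
  [0.12,-0.62,-0.42,0,0,0,0],
  [0.12,-0.75,-0.42,0,0,0,0],
  [0.12,-0.75,-0.42,0,0,0,0],
])

```text
time_s: 8.45
position: [0.4858, 0.0128, 0.1856]
tcp_rot: [[-1.0, 0.007, 0.001], [0.007, 1.0, -0.003], [-0.001, -0.003, -1.0]]
force: [-0.2, 0.3, 0.2]
opening: 0.007
grasp_force: 0.0
```

Request:
move_arm([
  [0,-0.13,0,0,0,0,0],
  [0,-0.26,0,0,0,0,0],
  [0,-0.39,0,0,0,0,0],
  [0,-0.52,0,0,0,0,0],
  [0,-0.65,0,0,0,0,0],
  [0,-0.77,0,0,0,0,0],
  [0,-0.77,0,0,0,0,0],
  [0,-0.77,0,0,0,0,0],
])

```text
time_s: 9.12
position: [0.4848, -0.2136, 0.1851]
tcp_rot: [[-1.0, 0.004, -0.0], [0.004, 1.0, 0.001], [0.0, 0.001, -1.0]]
force: [-0.3, 0.8, -0.6]
opening: 0.006
grasp_force: 0.0
```

```bash
python3 look.py w4
```

```text
eye [ 0.404 -0.214  0.335]
bar_key_top 0.67 [634. 271.] [0.5156 0.0376 0.058 ]
round_key_top 0.78 [314. 265.] [ 0.509  -0.2221  0.058 ]
mushroom_key_top 0.66 [485. 293.] [ 0.5277 -0.0883  0.073 ]
[ 0.4847 -0.2102  0.1854] 0.006746925877747378 [ 1.12 -0.1  -0.67]
```

View pics/w4.png

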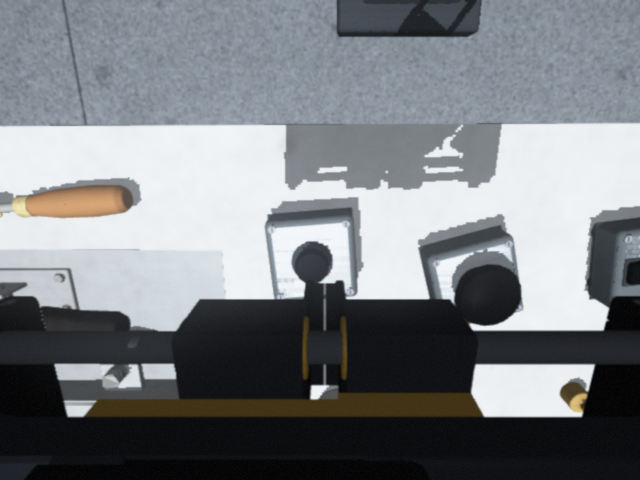

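The round key is at (312,265), 12 px left of the finger line, which puts it 7 mm further in -y at (0.511, -0.220). The mushroom (487,293) is clear of the fingers.

Request:
move_arm([
  [-0.03,-0.023,0.1,0,0,0,0],
  [-0.07,-0.023,0.2,0,0,0,0],
  [-0.088,-0.023,0.28,0,0,0,0],
  [-0.088,-0.023,0.33,0,0,0,0],
  [-0.088,-0.023,0.353,0,0,0,0],
  [-0.088,-0.023,0.353,0,0,0,0],
  [-0.088,-0.023,0.353,0,0,0,0],
])

```text
time_s: 9.95
position: [0.5114, -0.2183, 0.0799]
tcp_rot: [[-1.0, -0.0, -0.0], [-0.0, 1.0, 0.0], [0.0, 0.0, -1.0]]
force: [0.2, -0.5, -0.1]
opening: 0.008
grasp_force: 0.0
```

Request:
move_arm([
  [0,-0.003,0.015,0,0,0,0],
  [0,-0.003,0.025,0,0,0,0],
  [0,-0.003,0.032,0,0,0,0],
  [0,-0.003,0.038,0,0,0,0],
  [0,-0.003,0.044,0,0,0,0],
  [0,-0.003,0.05,0,0,0,0],
  [0,-0.003,0.055,0,0,0,0],
  [0,-0.003,0.06,0,0,0,0],
  [0,-0.003,0.065,0,0,0,0],
  [0,-0.003,0.065,0,0,0,0],
])

```text
time_s: 10.78
position: [0.5115, -0.2201, 0.0599]
tcp_rot: [[-1.0, 0.001, 0.0], [0.001, 1.0, -0.0], [-0.0, -0.0, -1.0]]
force: [0.2, 0.6, 0.6]
opening: 0.007
grasp_force: 0.4
```

Request:
move_arm([
  [0,0,0.002,0,0,0,0],
])

```text
time_s: 10.87
position: [0.5115, -0.2201, 0.0595]
tcp_rot: [[-1.0, 0.001, 0.0], [0.001, 1.0, -0.0], [-0.0, -0.0, -1.0]]
force: [0.3, -0.4, 2.1]
opening: 0.003
grasp_force: 1.4
```

Same reaction as the square key, so the round key is in. I lift well clear, then check from the side camera.

Request:
move_arm([
  [0,0,-0.05,0,0,0,0],
  [0,0,-0.15,0,0,0,0],
  [0,0,-0.28,0,0,0,0],
  [0,0,-0.4,0,0,0,0],
  [0.15,0,-0.5,0,0,0,0],
  [0.28,0,-0.55,0,0,0,0],
  [0.33,0,-0.55,0,0,0,0],
  [0.33,0,-0.55,0,0,0,0],
  [0.33,0,-0.55,0,0,0,0],
  [0.33,0,-0.55,0,0,0,0],
])

```text
time_s: 11.7
position: [0.4129, -0.2202, 0.2244]
tcp_rot: [[-1.0, 0.001, 0.001], [0.001, 1.0, -0.0], [-0.001, -0.0, -1.0]]
force: [0.8, 0.8, -1.1]
opening: 0.004
grasp_force: 0.0
```

```bash
python3 - <<'E'
from h import *
a=viewer.capture("scene")["image"];b=viewer.capture("side")["image"]
cv2.imwrite("pics/end.png",np.hstack([cv2.resize(a[170:370,230:470],(400,333)),cv2.resize(b[130:430,200:440],(400,333))]))
print(np.round(bot.read_state()["position"],3))
E
```

```text
[ 0.413 -0.22   0.224]
```

View pics/end.png

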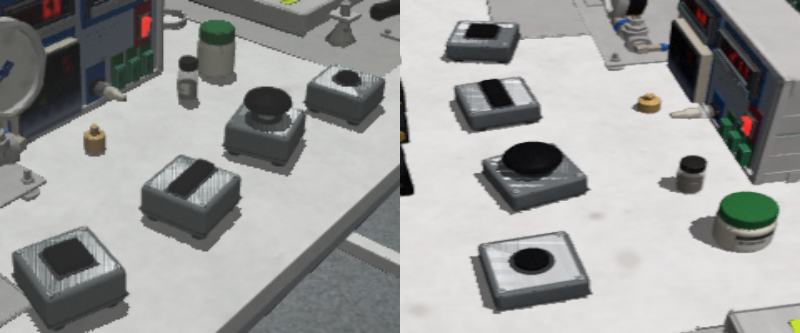

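The square (70,258), bar (190,178) and round (347,78) keys are all down. The mushroom (268,100) is up, and the boxes and bystanders are in place.

```bash
python3 -c "
from rig import workorder; print(workorder.hand_in())"
```

```text
the job is handed in; nothing more can be done
None
```

The bar, square and round keys were pushed in, in that order. In the final pictures all three are down, the mushroom stop is up and the boxes, weight, vial and jar look unmoved; the job is handed in, but no verdict came back.

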